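# Size a portion ring on the tapered gauge and store it

## Task

Take the steel portion ring from the cork mat, slide it upright down the tapered gauge, pushing the black follower ahead of it, until it stops on its step, and press it there lightly for a moment (some 5 newtons, never hard). Then lift it off, read the colour that the follower's top edge has stayed at, and put the ring flat over the pin of the storage post of that colour. Leave the follower at its reading and the two spare rings on the wooden tray alone.

Things in the scene. Friction and masses are not known exactly. Their poses are not given: they have to be found in the camera images.
- ring_a_mid (a point): Centre of one of three steel rings, alike outside: 60 mm across, 30 mm high, axis upright. Bores are 28, 36 and 44 mm; which is which is not told, names say nothing. At the start one lies alone on the 4 mm thick, 110 mm square cork mat in front (the ring to size); the other two are spares on the wooden tray behind it. 105 to 195 g.
- ring_b_mid (a point): Centre of one of three steel rings, alike outside: 60 mm across, 30 mm high, axis upright. Bores are 28, 36 and 44 mm; which is which is not told, names say nothing. At the start one lies alone on the 4 mm thick, 110 mm square cork mat in front (the ring to size); the other two are spares on the wooden tray behind it. 105 to 195 g.
- ring_c_mid (a point): Centre of one of three steel rings, alike outside: 60 mm across, 30 mm high, axis upright. Bores are 28, 36 and 44 mm; which is which is not told, names say nothing. At the start one lies alone on the 4 mm thick, 110 mm square cork mat in front (the ring to size); the other two are spares on the wooden tray behind it. 105 to 195 g.
- cone_tip (a point): Top of the gauge's upright tapered mandrel, on its axis, about 119 mm above the slate. A level, centred ring stops with its centre 14, 29 or 44 mm below this point, on the red, yellow or blue step; an off-centre ring can catch on a step above its own. The mandrel stands on a stiff spring: beyond 3 N it yields 0.4 mm per newton, 8 mm at most.
- cone_root (a point): Point on the mandrel's axis 62 mm below its unpressed tip. Diameters in mm at heights in mm above this point: 48 at 0 and below; blue step 48 to 42 from 0 to 5; 40 at 15; yellow step 40 to 34 from 15 to 20; 32 at 30; red step 32 to 26 from 30 to 35; 24 at 45; 8 at the tip. The column below is 46 mm wide along y, ends 12 mm below this point; its foot plate is 96 mm wide, 10 mm high.
- guide_post (a point): Point on the axis of the gauge's upright guide post, level with the mandrel's unpressed tip; 12 mm thick post with red, yellow and blue bands, its 16 mm cap ends 1 mm above this point. It stands 50 mm from the mandrel's axis; from the mandrel towards this post is the gauge's own x axis (this point's x axis), so a gripper closing along the gauge's y clears it.
- follower (a joint): Travel in m of the black follower down from its top stop (0 to 0.050): a collar 58 mm wide, 51 inside, 5 mm thick round the mandrel, joined to a sleeve on the guide post. At 0 its top is 17 mm below the tip. A ring pushes it down against 3 N of friction; it stays where left. Its top edge reads red at 0.008 to 0.023, yellow to 0.038, blue beyond; seated rings give 0.012, 0.027, 0.042.
- tray_mid (a point): Centre of the top of the wooden tray (84 x 164 x 4 mm, fixed) that holds the two spare rings, 37 mm to either side of this point along y. The ring to size is the one farther than 0.08 m from here.
- post_red_foot (a point): Top centre of the foot of the red storage post: a fixed red disc 58 mm across and 6 mm high, standing on the slate, with a steel pin 18 mm thick rising 23 mm above this point, red band near its top. A stored ring lies flat on the foot round the pin.
- post_yellow_foot (a point): Top centre of the foot of the yellow storage post: a fixed yellow disc 58 mm across and 6 mm high, standing on the slate, with a steel pin 18 mm thick rising 23 mm above this point, yellow band near its top. A stored ring lies flat on the foot round the pin.
- post_blue_foot (a point): Top centre of the foot of the blue storage post: a fixed blue disc 58 mm across and 6 mm high, standing on the slate, with a steel pin 18 mm thick rising 23 mm above this point, blue band near its top. A stored ring lies flat on the foot round the pin.
Not all that is in view belongs to the job. Leave any pink look-alike of the part that bears ring_a_mid alone.

How it is judged:
On the way:
1. the ring is level and centred (2 mm) on a step of the mandrel, at its stopping height (2.5 mm), pressed with more than 3 N for 0.2 s (((horizontal distance between ring_a_mid and cone_tip below 0.002 m and angle between ring_a_mid's own z axis and vertical below 0.08 rad and contact force between ring_a and cone above 3 N and (z of ring_a_mid in the frame of cone_tip between -0.0162 and -0.0112 m or z of ring_a_mid in the frame of cone_tip between -0.0312 and -0.0262 m or z of ring_a_mid in the frame of cone_tip between -0.0462 and -0.0412 m)) or (horizontal distance between ring_b_mid and cone_tip below 0.002 m and angle between ring_b_mid's own z axis and vertical below 0.08 rad and contact force between ring_b and cone above 3 N and (z of ring_b_mid in the frame of cone_tip between -0.0162 and -0.0112 m or z of ring_b_mid in the frame of cone_tip between -0.0312 and -0.0262 m or z of ring_b_mid in the frame of cone_tip between -0.0462 and -0.0412 m)) or (horizontal distance between ring_c_mid and cone_tip below 0.002 m and angle between ring_c_mid's own z axis and vertical below 0.08 rad and contact force between ring_c and cone above 3 N and (z of ring_c_mid in the frame of cone_tip between -0.0162 and -0.0112 m or z of ring_c_mid in the frame of cone_tip between -0.0312 and -0.0262 m or z of ring_c_mid in the frame of cone_tip between -0.0462 and -0.0412 m)))), for 0.2 s.
At the end, for the whole second after the job is handed in: A ring lies flat (within 0.1 rad) and still on the foot of the post whose colour the follower shows, round the pin (centre within 15 mm of it, underside within 3 mm of the foot). Follower: red 8 to 23 mm, yellow 23 to 38, blue 38 to 51 (((value of joint follower between 0.008 and 0.023 m and ((horizontal distance between ring_a_mid and post_red_foot below 0.015 m and z of ring_a_mid in the frame of post_red_foot between 0.012 and 0.018 m and angle between ring_a_mid's own z axis and vertical below 0.1 rad and linear speed of ring_a below 0.02 m/s) or (horizontal distance between ring_b_mid and post_red_foot below 0.015 m and z of ring_b_mid in the frame of post_red_foot between 0.012 and 0.018 m and angle between ring_b_mid's own z axis and vertical below 0.1 rad and linear speed of ring_b below 0.02 m/s) or (horizontal distance between ring_c_mid and post_red_foot below 0.015 m and z of ring_c_mid in the frame of post_red_foot between 0.012 and 0.018 m and angle between ring_c_mid's own z axis and vertical below 0.1 rad and linear speed of ring_c below 0.02 m/s))) or (value of joint follower between 0.023 and 0.038 m and ((horizontal distance between ring_a_mid and post_yellow_foot below 0.015 m and z of ring_a_mid in the frame of post_yellow_foot between 0.012 and 0.018 m and angle between ring_a_mid's own z axis and vertical below 0.1 rad and linear speed of ring_a below 0.02 m/s) or (horizontal distance between ring_b_mid and post_yellow_foot below 0.015 m and z of ring_b_mid in the frame of post_yellow_foot between 0.012 and 0.018 m and angle between ring_b_mid's own z axis and vertical below 0.1 rad and linear speed of ring_b below 0.02 m/s) or (horizontal distance between ring_c_mid and post_yellow_foot below 0.015 m and z of ring_c_mid in the frame of post_yellow_foot between 0.012 and 0.018 m and angle between ring_c_mid's own z axis and vertical below 0.1 rad and linear speed of ring_c below 0.02 m/s))) or (value of joint follower between 0.038 and 0.051 m and ((horizontal distance between ring_a_mid and post_blue_foot below 0.015 m and z of ring_a_mid in the frame of post_blue_foot between 0.012 and 0.018 m and angle between ring_a_mid's own z axis and vertical below 0.1 rad and linear speed of ring_a below 0.02 m/s) or (horizontal distance between ring_b_mid and post_blue_foot below 0.015 m and z of ring_b_mid in the frame of post_blue_foot between 0.012 and 0.018 m and angle between ring_b_mid's own z axis and vertical below 0.1 rad and linear speed of ring_b below 0.02 m/s) or (horizontal distance between ring_c_mid and post_blue_foot below 0.015 m and z of ring_c_mid in the frame of post_blue_foot between 0.012 and 0.018 m and angle between ring_c_mid's own z axis and vertical below 0.1 rad and linear speed of ring_c below 0.02 m/s))))); the robot touches nothing.
It fails at once if a ring is pressed on the mandrel with more than 20 N (contact force between any of ring_a, ring_b, ring_c and cone above 20 N).
It fails at once if a spare ring on the wooden tray is moved by more than 10 mm ((horizontal distance between ring_a_mid and tray_mid below 0.09 m and height (world z) of ring_a_mid below 0.05 m and distance of ring_a_mid from where it was at the start of the episode above 0.01 m) or (horizontal distance between ring_b_mid and tray_mid below 0.09 m and height (world z) of ring_b_mid below 0.05 m and distance of ring_b_mid from where it was at the start of the episode above 0.01 m) or (horizontal distance between ring_c_mid and tray_mid below 0.09 m and height (world z) of ring_c_mid below 0.05 m and distance of ring_c_mid from where it was at the start of the episode above 0.01 m)).
It also fails if it takes over 64 s, if anything falls off the work surface, if the arm or the gripper's body presses on something with over 40 N, if the wrist force passes 120 N, or if a joint passes its speed limit or range.

## Robot

A 6-joint arm with a two-finger parallel gripper is mounted at the origin on a cart in front of the work surface, level with it; the furniture and walls round the work are solid. World frame = base frame: x ahead of the robot, y to its left, z up, the work surface at z = 0. Lengths are in m, angles in rad, forces in N, time in s.
With the tool pointing down it reaches from about 0.375 to 0.9 m from the base axis. Payload 3.1 kg.
Tool frame: the origin (TCP) lies midway between the tips of the shut fingers; the grasp point (between the pads) lies 19 mm behind it (pinch_z is the distance from the TCP to the grasp point, in m); y points along the fingers, z is the direction in which the jaws open and shut, and the axes are right-handed (so a half turn about y gives the same grasp; the last joint's range is limited). The gripper opens to 87 mm and grips with 3 to 60 N. Pads are 19 mm wide; open, the fingers measure 117 mm over their backs; the gripper's body (75 mm by 190 mm) begins 51 mm behind the grasp point.
Start: joints at [-1.367, 0.527, 1.433, -0, 1.181, -0.178], TCP at [0.233, -0.58, 0.223] pointing down, gripper open.
Joint ranges: [-3.08, 3.08], [-0.75, 2.2], [0.22, 2.44], [-1.43, 4.57], [0, 2.65], [-2.85, 2.85]. Speed limits (rad/s): [2.79, 2.79, 3.14, 3.14, 3.14, 3.14].

## Interface

Orientations are given as a unit quaternion [x, y, z, w].
In Python, from rig import * gives the robot as it stands.
- The arm moves only by the tool drive_tool, never from a script. Its argument "plan" is a list of rows, each a list of 7 numbers: the shift along the tool's x, y, z in mm, then the turn, a rotation vector about the tool's x, y, z in degrees, then the finger opening in mm, from 0 to 87. A call has 1 to 10 rows; each row is the pose to reach, as a shift and turn from the pose commanded when the call began, along the tool's axes at that moment; what a row does not reach only later rows make up. A row lasts 1/10 s, in which the tool goes at most 50 mm and 8.59 degrees, less where a joint would pass 70% of its speed; a pose out of reach is approached as far as the arm can. A call with a gripper value outside its range is refused whole. The fingers move at their own pace and stop on an object; "newtons" is the grip in N (left out, the last holds). Time passes only in rows, so rows that repeat a pose let the fingers close. It gives the time, the measured TCP pose, the force and the opening at its end, in the units of the state.
- get_obs(): the state, without advancing time (a new reading comes with each control period).
- camera(name): name is "side" or "top" or "wrist"; returns the picture (400x640x3 uint8, blue, green, red); there is no depth.
- get_calibration(name): a dict with "fx", "fy", "cx", "cy" (pixels), "origin" and "rotation" of the camera in the world; the wrist camera has in their place "tool_from_camera" (4x4, takes a point from camera to tool coordinates, whose origin is the TCP and whose axes are the tool frame's). Camera axes: x right, y down, z forward; pixel columns grow to the right and rows downward; lengths in m; the calibration is good to about 2 mm. A picture is of the moment at which its call begins: read the wrist's pose just before it. get_calibration takes no time and is no camera call.
- hand_in(): hands the job in, once; it reports no verdict.
Trained networks look in the newest picture that a camera, given by its name, has taken for a name from the list of things; names that differ only in an ending like _2 or _b are one class to them, and where a whole thing is asked for, a point or a joint stands for the part that bears it (a point fixed in the world has none). Each returns a list of dicts, best first, with "conf" (0 to 1); they miss things now and then, are a little off and sometimes report something else, mostly with a low value. They report only what shows in the picture. A call takes as long as a camera call. They do not tell look-alikes from the thing itself.
- spot_in(camera, target): "location" ([column, row] in pixels, amid what is visible of it).
- mark_of(camera, target): "location" ([column, row] in pixels: a listed point, or the origin of a listed thing).
The state is a dict: "time": time; "q": joint angles; "joint_velocities": joint speeds; "joint_torque": joint torques, N m; "position": TCP position; "tool_rot": TCP orientation; "ft_force": force on the tool from outside, world axes, zero at the start; "moment": the same for the moment, N m; "grip_width": finger opening in m.
Only numpy, scipy, OpenCV 4.12 (cv2) and the standard library are available. Lean on these libraries where they do the work, as an engineer would, in place of code of your own. Each camera call takes 0.05 s, during which the arm holds its last target. There are 200 camera calls.

## Working session

There is one attempt and no reset: what is moved stays moved. The work goes in short steps, Python scripts to look and compute and a tool call to move; the robot and the scene stay as the last step left them, time stands still between calls to the robot, and variables do not carry over. Pictures are saved under pics/ and viewed, about 8 in all and at most 12, crops included, and the job is handed in when it is done.

Besides the shell and the picture viewer there is one more tool, called after "Request:" as a command line: name --pt "numbers of a row" for each row, then --argument value for the rest. drive_tool: Moves the arm, as the interface text tells. Its arguments: {"type":"object","properties":{"plan":{"type":"array","items":{"type":"array","items":{"type":"number"}}},"newtons":{"type":"number"}},"required":["plan"]}

```bash
ls; mkdir -p pics
cat > h.py <<'E'
from rig import *
import numpy as np, cv2
from scipy.spatial.transform import Rotation as R
def cal(name):
    c=get_calibration(name); K=np.array([[c["fx"],0,c["cx"]],[0,c["fy"],c["cy"]],[0,0,1]])
    if "origin" in c:
        Rm=np.array(c["rotation"]);o=np.array(c["origin"])
    else:
        s=get_obs();T=np.eye(4);T[:3,:3]=R.from_quat(s["tool_rot"]).as_matrix();T[:3,3]=s["position"]
        M=T@np.array(c["tool_from_camera"]);Rm=M[:3,:3];o=M[:3,3]
    return K,Rm,o
def ray(name,px,C=None):
    K,Rm,o=C or cal(name); d=Rm@np.linalg.solve(K,[px[0],px[1],1]); return o,d/np.linalg.norm(d)
def atz(name,px,z,C=None):
    o,d=ray(name,px,C); return o+d*(z-o[2])/d[2]
def proj(name,p,C=None):
    K,Rm,o=C or cal(name); q=K@(Rm.T@(np.array(p)-o)); return q[:2]/q[2]
def tri(rays):
    A=sum(np.eye(3)-np.outer(d,d) for o,d in rays); b=sum((np.eye(3)-np.outer(d,d))@o for o,d in rays)
    return np.linalg.solve(A,b)
E
python3 - <<'E'
from h import *
np.set_printoptions(precision=4,suppress=True)
s=get_obs(); print(s["time"],s["position"],s["tool_rot"],R.from_quat(s["tool_rot"]).as_matrix())
for n in ("top","side"):
    c=get_calibration(n);print(n,c)
    cv2.imwrite(f"pics/{n}0.png",camera(n))
print(get_calibration("wrist"))
for n in ("top","side"):
  for t in ("ring_a_mid","cone_tip","cone_root","guide_post","follower","tray_mid","post_red_foot","post_yellow_foot","post_blue_foot"):
    print(n,t,[(np.round(d["location"],1).tolist(),round(d["conf"],2)) for d in mark_of(n,t)])
E
```

```text
pics
0.0 [ 0.2333 -0.579   0.2216] [-0.1345  0.695  -0.6934  0.1345] [[-0.9276 -0.0005  0.3735]
 [-0.3735  0.0021 -0.9276]
 [-0.0004 -1.     -0.0021]]
top {'fx': 518.9115908557831, 'fy': 518.9115908557831, 'cx': 312.1655150324846, 'cy': 210.09418892693628, 'origin': array([0.3042, 0.0155, 1.8275]), 'rotation': array([ 0.7127, -0.696 ,  0.0659, -0.0573])}
side {'fx': 480.7117385320243, 'fy': 480.7117385320243, 'cx': 321.94246065246784, 'cy': 206.21613461800533, 'origin': array([ 0.6878, -1.1011,  1.0319]), 'rotation': array([ 0.9081,  0.0234, -0.0204, -0.4177])}
{'fx': 283.4860671973277, 'fy': 283.4860671973277, 'cx': 319.74135095671073, 'cy': 199.02684512608246, 'tool_from_camera': array([[ 0.    ,  0.9549,  0.2969, -0.0823],
       [-0.0002, -0.2969,  0.9549, -0.1625],
       [ 1.    , -0.0001,  0.0001,  0.0006],
       [ 0.    ,  0.    ,  0.    ,  1.    ]])}
top ring_a_mid [([283.3, 248.6], 0.75), ([266.8, 165.2], 0.61)]
top cone_tip [([210.4, 239.4], 0.61)]
top cone_root [([210.1, 241.8], 0.69)]
top guide_post [([202.5, 224.7], 0.74)]Traceback (most recent call last):
  File "<stdin>", line 10, in <module>
ValueError: it knows: cone_root, cone_tip, guide_post, post_blue_foot, post_red_foot, post_yellow_foot, ring_a_mid, ring_b_mid, ring_c_mid, tray_mid
```

```bash
sed -i 's/Rm=np.array(c\["rotation"\]);o=/Rm=R.from_quat(c["rotation"]).as_matrix();o=/' h.py
python3 - <<'E'
from h import *
np.set_printoptions(precision=4,suppress=True)
Z=dict(ring_a_mid=.019,cone_tip=.119,cone_root=.057,guide_post=.119,tray_mid=.004,post_red_foot=.006,post_yellow_foot=.006,post_blue_foot=.006)
C={n:cal(n) for n in("top","side")}
for t in Z:
  for n in ("top","side"):
    for d in mark_of(n,t): print(n,t,np.round(d["location"],1),round(d["conf"],2),atz(n,d["location"],Z[t],C[n])[:2])
print(get_obs()["time"])
a=cv2.imread("pics/top0.png");b=cv2.imread("pics/side0.png")
cv2.imwrite("pics/both0.png",cv2.resize(np.vstack([a,b]),None,fx=.75,fy=.75))
E
```

```text
top ring_a_mid [283.3 248.6] 0.75 [0.4843 0.0948]
top ring_a_mid [266.8 165.2] 0.61 [0.7827 0.1636]
side ring_a_mid [288.3 202.8] 0.86 [0.4885 0.0918]
side ring_a_mid [373.3 191.8] 0.78 [0.7671 0.1598]
top cone_tip [210.4 239.4] 0.61 [0.499  0.3318]
side cone_tip [296.5 134.2] 0.46 [0.4948 0.3509]
side cone_tip [340.1 205.4] 0.46 [ 0.6612 -0.0318]
side cone_tip [340.4 196.2] 0.3 [0.6608 0.0106]
top cone_root [210.1 241.8] 0.69 [0.4978 0.3438]
side cone_root [300.4 153.3] 0.72 [0.5084 0.3228]
top guide_post [202.5 224.7] 0.74 [0.5473 0.3607]
side guide_post [313.6 133.7] 0.61 [0.5552 0.3561]
top tray_mid [285.1 202.5] 0.65 [0.651  0.0943]
side tray_mid [342.3 204.2] 0.58 [0.6649 0.1093]
side tray_mid [339.8 209.8] 0.41 [0.6575 0.0808]
top post_red_foot [415.6 246.3] 0.79 [ 0.5049 -0.3711]
side post_red_foot [274.7 324.3] 0.75 [ 0.5055 -0.3738]
top post_yellow_foot [399.6 229.5] 0.67 [ 0.5634 -0.3149]
side post_yellow_foot [295.6 309.7] 0.76 [ 0.5543 -0.3256]
top post_blue_foot [370.9 248.6] 0.49 [ 0.493  -0.2131]
top post_blue_foot [411.7 244.1] 0.23 [ 0.5124 -0.3574]
side post_blue_foot [278.4 280. ] 0.58 [ 0.496  -0.2264]
1.1
```

View pics/side0.png

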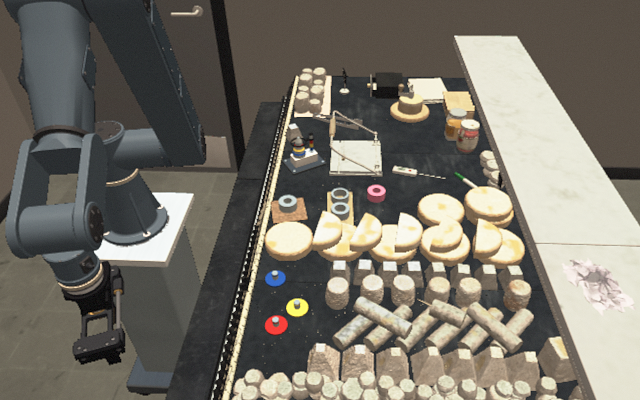

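View pics/top0.png

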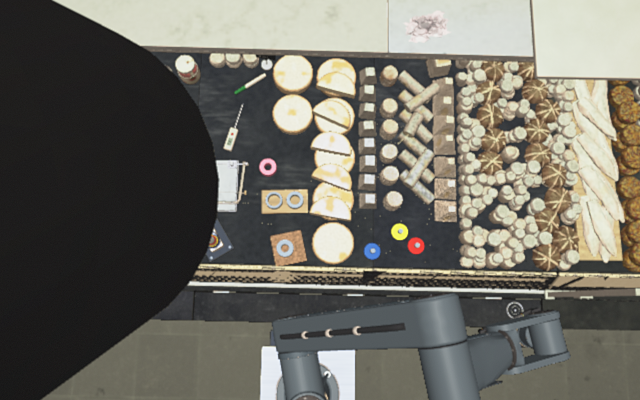

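The side view shows the ring on the cork mat at (288,202). The spares are at (340,195) and (340,210) on the tray, and the pink decoy is at (376,193). The gauge is at (303,155), with the blue, yellow and red posts at (276,279), (297,307) and (276,324). In the top view the lamp partly covers the gauge. I'll move over the matted ring now.

Request:
drive_tool --pt "-486 0 -529 0 0 0 87" --pt "-486 0 -529 0 0 0 87" --pt "-486 0 -529 0 0 0 87" --pt "-486 0 -529 0 0 0 87" --pt "-486 0 -529 0 0 0 87" --pt "-486 0 -529 0 0 0 87" --pt "-486 0 -529 0 0 0 87" --pt "-486 0 -529 0 0 0 87" --pt "-486 0 -529 0 0 0 87" --pt "-486 0 -529 0 0 0 87"

```text
time: 2.1
position: [0.4103, -0.1101, 0.2229]
tool_rot: [0.134, -0.694, 0.695, -0.135]
ft_force: [0.6, -0.3, -0.8]
grip_width: 0.087
```

Request:
drive_tool --pt "-146 0 -160 0 0 0 87" --pt "-146 0 -160 0 0 0 87" --pt "-146 0 -160 0 0 0 87" --pt "-146 0 -160 0 0 0 87" --pt "-146 0 -160 0 0 0 87" --pt "-146 0 -160 0 0 0 87"

```text
time: 2.7
position: [0.4862, 0.0935, 0.2227]
tool_rot: [-0.136, 0.694, -0.694, 0.137]
ft_force: [0.0, -0.3, 0.0]
grip_width: 0.0871
```

```bash
cat > look.py <<'E'
import sys
from h import *
np.set_printoptions(precision=4,suppress=True)
Z=dict(ring_a_mid=.019,cone_tip=.119,cone_root=.057,guide_post=.119,tray_mid=.004,post_red_foot=.006,post_yellow_foot=.006,post_blue_foot=.006)
s=get_obs(); print(s["time"],s["position"],s["q"],s["ft_force"],s["grip_width"])
C=cal("wrist");cv2.imwrite(f"pics/{sys.argv[1]}.png",camera("wrist"))
for t in sys.argv[2:]:
    for d in mark_of("wrist",t): print(t,np.round(d["location"],1),round(d["conf"],2),atz("wrist",d["location"],Z[t],C)[:2])
E
python3 look.py w1 ring_a_mid tray_mid cone_tip cone_root guide_post
```

```text
2.7 [0.4862 0.0935 0.2227] [-0.0363  0.3529  1.7526  0.0004  1.0347  1.147 ] [ 0.0066 -0.2871  0.0139] 0.08713279081572299
ring_a_mid [321.8 175. ] 0.64 [0.4892 0.0911]
ring_a_mid [373.2  44.4] 0.5 [0.6543 0.0946]
tray_mid [370.2  42.6] 0.67 [0.6585 0.0975]
tray_mid [67.5 79.7] 0.5 [0.4786 0.429 ]
cone_tip [67.7 80.9] 0.59 [0.503  0.3367]
cone_root [116.3  89.2] 0.69 [0.5005 0.3364]
guide_post [40.1 17.2] 0.65 [0.5441 0.3642]
```

View pics/w1.png

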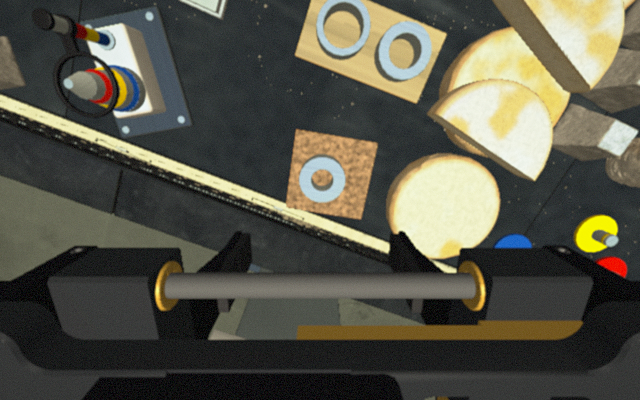

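The wrist view shows the matted ring at (322,178), alone on cork, with the two spares on wood at (343,25) and (404,52). The ring on the mat is the one to size. Its bore is about half its outside diameter, so it looks like the 28 mm one. The gauge is at (100,80). I'll refine the ring's position and confirm it in an enlarged crop.

```bash
cat > ringfit.py <<'E'
from h import *
def ringfit(im,C,guess_px,ztop,half=45,save=None):
    x,y=[int(v) for v in guess_px]; c=im[y-half:y+half,x-half:x+half].astype(int)
    m=((c[...,0]>c[...,2]+8)&(c[...,0]>95)).astype(np.uint8)  # bluish steel, not cork
    n,l,s,_=cv2.connectedComponentsWithStats(m)
    k=1+np.argmax(s[1:,4]); m=(l==k).astype(np.uint8)
    cs,h=cv2.findContours(m,cv2.RETR_CCOMP,cv2.CHAIN_APPROX_NONE)
    out=[]
    for q in sorted(cs,key=len)[::-1][:2]:
        P=np.array([atz("wrist",(p[0]+x-half,p[1]+y-half),ztop,C)[:2] for p in q[:,0,:]])
        (cx,cy),r=cv2.minEnclosingCircle((P*1000).astype(np.float32))
        A=np.c_[2*P,np.ones(len(P))];b=(P**2).sum(1);u=np.linalg.lstsq(A,b,rcond=None)[0]
        out.append((u[:2],2000*np.sqrt(u[2]+u[0]**2+u[1]**2)))
    if save: cv2.imwrite(save,cv2.resize(np.hstack([c.astype(np.uint8),cv2.cvtColor(m*255,cv2.COLOR_GRAY2BGR)]),None,fx=4,fy=4,interpolation=cv2.INTER_NEAREST))
    return out
E
python3 - <<'E'
from ringfit import *
np.set_printoptions(precision=4,suppress=True)
im=cv2.imread("pics/w1.png");C=cal("wrist")
print(ringfit(im,C,(322,178),.034,save="pics/rf.png"))
print(ringfit(im,C,(404,52),.034))
E
```

```text
[(array([0.4854, 0.0866]), np.float64(56.866967690066936)), (array([0.4853, 0.0866]), np.float64(29.876545693043596))]
[(array([0.656 , 0.0559]), np.float64(57.03835219477266)), (array([0.6561, 0.056 ]), np.float64(37.609980541215045))]
```

View pics/rf.png

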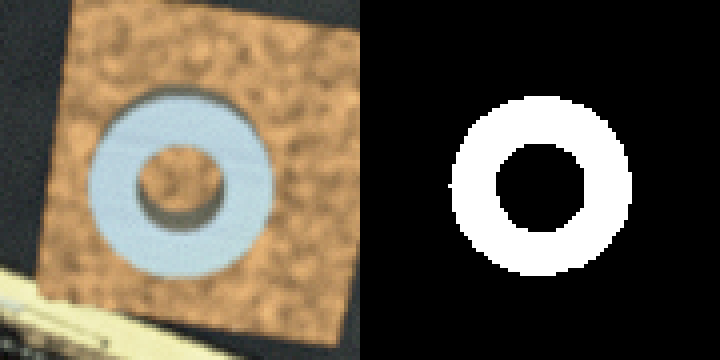

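Request:
drive_tool --pt "3 35 6 0 0 0 87" --pt "3 70 6 0 0 0 87" --pt "3 105 6 0 0 0 87" --pt "3 135 6 0 0 0 87" --pt "3 135 6 0 0 0 87"

```text
time: 3.5
position: [0.4819, 0.0835, 0.0846]
tool_rot: [-0.137, 0.695, -0.694, 0.131]
ft_force: [-0.9, -0.1, 0.9]
grip_width: 0.087
```

```bash
python3 look.py w2 ring_a_mid
python3 - <<'E'
from ringfit import *
np.set_printoptions(precision=4,suppress=True)
im=cv2.imread("pics/w2.png");C=cal("wrist")
p=proj("wrist",[.4854,.0866,.034],C);print(p)
o=ringfit(im,C,p,.034,half=90);print(o)
s=get_obs();Rt=R.from_quat(s["tool_rot"]).as_matrix()
for u,_ in o: print("tool mm",1000*Rt.T@(np.r_[u,.008]-s["position"]))
E
```

```text
3.5 [0.4819 0.0835 0.0846] [-0.0574  0.5787  1.8835 -0.0001  0.6878  1.1328] [-0.8627 -0.0626  0.9048] 0.08699387927284641
ring_a_mid [315.1 204. ] 0.86 [0.4866 0.0891]
[315.9385 214.808 ]
[(array([0.4888, 0.0901]), np.float64(57.890196718504654)), (array([0.4887, 0.09  ]), np.float64(30.005718644049114))]
tool mm [-6.1483 79.6847 -4.443 ]
tool mm [-5.9798 79.6848 -4.4117]
```

View pics/w2.png

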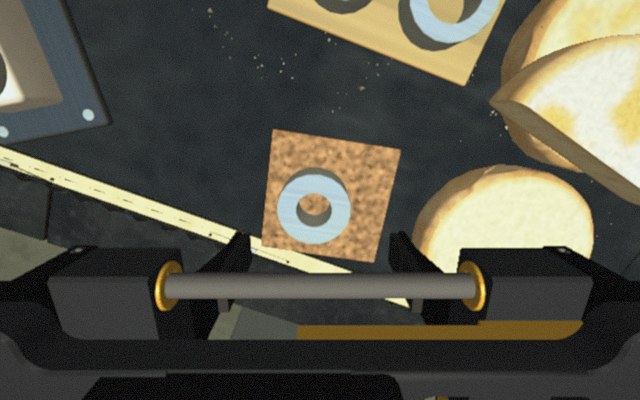

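The ring is at (314,205), alone on cork, with the bread disc clear to its right. The fit has shifted about 4 mm, so I'll correct, descend a bit and re-measure.

Request:
drive_tool --pt "-6 15 -4 0 0 0 87" --pt "-6 25 -4 0 0 0 87" --pt "-6 25 -4 0 0 0 87" --pt "-6 25 -4 0 0 0 87"

```text
time: 4.0
position: [0.4892, 0.0902, 0.0634]
tool_rot: [0.134, -0.694, 0.694, -0.135]
ft_force: [-0.1, 0.1, 0.2]
grip_width: 0.087
```

```bash
cat > rm.py <<'E'
import sys
from ringfit import *
np.set_printoptions(precision=4,suppress=True)
for i in range(2):
    s=get_obs();C=cal("wrist");im=camera("wrist");cv2.imwrite(f"pics/{sys.argv[1]}.png",im)
    Rt=R.from_quat(s["tool_rot"]).as_matrix()
    print(s["time"],s["position"],s["ft_force"]); 
    p=proj("wrist",[.4880,.0895,.034],C)
    o=ringfit(im,C,p,.034,half=70)
    for u,d in o: print(u,d,"tool mm",1000*Rt.T@(np.r_[u,.008]-s["position"]))
print(Rt)
E
python3 rm.py w3
```

```text
4.0 [0.4892 0.0902 0.0634] [-0.1206  0.0687  0.1675]
[0.4866 0.0903] 57.16629273282718 tool mm [ 2.4601 55.3625 -1.0393]
[0.4864 0.0902] 29.64790286568243 tool mm [ 2.6483 55.3623 -1.0998]
4.05 [0.4893 0.0902 0.0634] [-0.0182 -0.1074  0.2198]
[0.4865 0.0902] 57.10969822987164 tool mm [ 2.6436 55.3999 -1.0456]
[0.4864 0.0901] 29.658118161608343 tool mm [ 2.7601 55.3998 -1.0382]
[[-0.9277  0.0012  0.3734]
 [-0.3734 -0.0001 -0.9277]
 [-0.0011 -1.      0.0005]]
```

Request:
drive_tool --pt "2.6 20 -1 0 0 0 87" --pt "2.6 40 -1 0 0 0 87" --pt "2.6 54 -1 0 0 0 87" --pt "2.6 55.5 -1 0 0 0 87" --pt "2.6 55.5 -1 0 0 0 87" --pt "2.6 55.5 -1 0 0 0 55" --pt "2.6 55.5 -1 0 0 0 55" --pt "2.6 55.5 -1 0 0 0 55" --pt "2.6 55.5 -1 0 0 0 55" --pt "2.6 55.5 -1 0 0 0 55" --newtons 25

```text
time: 5.1
position: [0.4863, 0.0904, 0.0074]
tool_rot: [0.134, -0.694, 0.694, -0.135]
ft_force: [-0.1, 0.1, 2.0]
grip_width: 0.0596
```

Request:
drive_tool --pt "0 -5 0 0 0 0 55" --pt "0 -20 0 0 0 0 55" --pt "0 -60 0 0 0 0 55" --pt "0 -105 0 0 0 0 55" --pt "0 -150 0 0 0 0 55" --pt "-10 -190 -40 0 0 0 55" --pt "-20 -200 -85 0 0 0 55" --pt "-30 -200 -130 0 0 0 55" --pt "-37 -200 -175 0 0 0 55" --pt "-37 -200 -223 0 0 0 55"

```text
time: 6.1
position: [0.437, 0.3127, 0.2075]
tool_rot: [-0.134, 0.694, -0.694, 0.135]
ft_force: [1.6, -0.4, -1.4]
grip_width: 0.0601
```

Request:
drive_tool --pt "0 0 0 0 -4 0 55" --pt "0 0 0 0 -12 0 55" --pt "0 0 0 0 -12 0 55" --pt "0 0 0 0 -12 0 55" --pt "0 0 0 0 -12 0 55"

```text
time: 6.6
position: [0.4372, 0.3106, 0.207]
tool_rot: [0.206, -0.677, 0.677, -0.205]
ft_force: [0.0, -0.7, -1.4]
grip_width: 0.0598
```

```bash
python3 look.py w4 cone_tip cone_root guide_post ring_a_mid
```

```text
6.6 [0.4372 0.3106 0.207 ] [0.4092 0.4289 1.672  0.     1.0411 1.3904] [ 0.0121 -0.7004 -1.4025] 0.05980144111855304
cone_tip [335.8 126.1] 0.82 [0.5031 0.3373]
cone_root [336.  127.1] 0.76 [0.5017 0.332 ]
guide_post [340.2  67.1] 0.67 [0.5431 0.3607]
ring_a_mid [322.3 258.4] 0.95 [0.3456 0.2442]
```

View pics/w4.png

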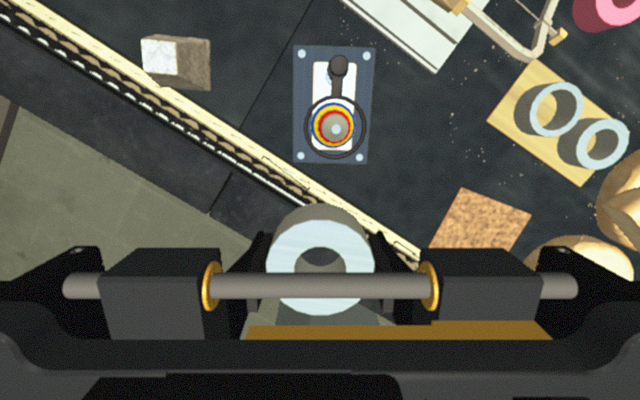

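The held ring shows at (320,268), level between the pads. The mandrel tip is at (336,127) and the guide post at (339,65), so the gauge yaw is about 30.5°. I'll drop to tip height beside the mandrel, so ring and tip can be compared in one plane.

Request:
drive_tool --pt "5 30 11 0 3 0 55" --pt "5 60 11 0 3 0 55" --pt "5 90 11 0 3 0 55" --pt "5 108 11 0 3 0 55" --pt "5 114 11 0 3 0 55" --pt "5 114 11 0 3 0 55" --pt "5 114 11 0 3 0 55"

```text
time: 7.55
position: [0.44, 0.2994, 0.0939]
tool_rot: [-0.188, 0.682, -0.681, 0.189]
ft_force: [-0.0, -0.1, -0.5]
grip_width: 0.0596
```

```bash
python3 look.py w5 cone_tip guide_post ring_a_mid; python3 -c "
import cv2;im=cv2.imread('pics/w5.png');cv2.imwrite('pics/w5c.png',cv2.resize(im[20:320,200:440],None,fx=2.0,fy=2.0,interpolation=cv2.INTER_CUBIC))"
```

```text
7.55 [0.44   0.2994 0.0939] [0.3874 0.5967 1.7782 0.     0.7648 1.4185] [-0.0264 -0.07   -0.5479] 0.05958281608905535
cone_tip [316.1 133.3] 0.85 [0.5012 0.3374]
guide_post [315.3  13.7] 0.57 [0.5435 0.3629]
ring_a_mid [321.8 259.2] 0.67 [0.398  0.2712]
```

View pics/w5c.png

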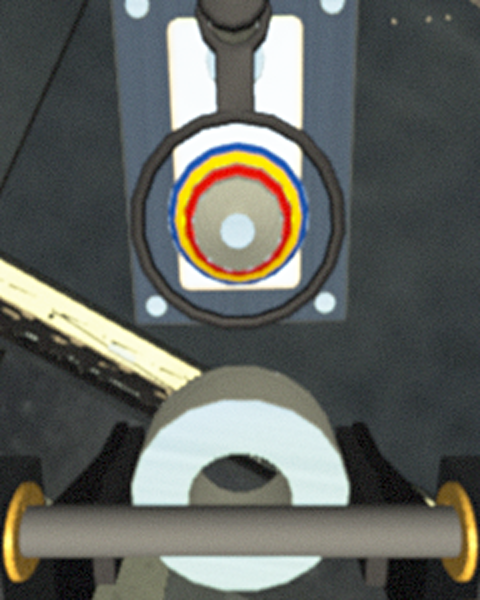

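The tip's white end is at (318,135) and the held ring's top face is centred near (320,267). The follower arm is in line with the tool axis, so the yaw is good. I'll fit both numerically.

```bash
cat > rel.py <<'E'
from h import *
import sys
from scipy.optimize import least_squares
np.set_printoptions(precision=3,suppress=True)
im=cv2.imread(f"pics/{sys.argv[1]}.png").astype(int);c=get_calibration("wrist")
K=np.array([[c["fx"],0,c["cx"]],[0,c["fy"],c["cy"]],[0,0,1]]);T=np.array(c["tool_from_camera"])
def ty(px,Y):   # pixel -> tool (x,z) mm at tool-y plane Y
    d=T[:3,:3]@np.linalg.solve(K,[px[0],px[1],1]);p=T[:3,3]+d*(Y-T[1,3])/d[1];return 1000*p[[0,2]]
b=im[...,0];m=((b>165)&(im[...,2]>135)&(b>im[...,2]+5)).astype(np.uint8)
m[:210]=0; m[:,:250]=0;m[:,390:]=0
cs,_=cv2.findContours(m,cv2.RETR_EXTERNAL,cv2.CHAIN_APPROX_NONE)
P=np.vstack([q[:,0] for q in cs if len(q)>25]).astype(float); print(len(P),P.min(0),P.max(0))
# outer points only: hull
H=cv2.convexHull(P.astype(np.float32))[:,0]; H=np.array([h for h in P if cv2.pointPolygonTest(H,(float(h[0]),float(h[1])),True)<1.0])
for Y in (-.0266,-.022):
    Q=np.array([ty(h,Y) for h in H])
    f=least_squares(lambda u:np.hypot(Q[:,0]-u[0],Q[:,1]-u[1])-u[2],[0,0,30],loss="soft_l1",f_scale=.3)
    print("ring at Y",Y,f.x[:2],"diam",2*f.x[2],"n",len(Q),"rms",np.sqrt(np.mean(f.fun**2)))
s=get_obs();x,y=[int(v) for v in sys.argv[2:4]]
w=im[y-9:y+10,x-9:x+10];t=((w[...,0]>w[...,2]+8)&(w[...,0]>w.max()*.85)).astype(np.uint8)
n,l,st,ce=cv2.connectedComponentsWithStats(t);k=1+np.argmax(st[1:,4]);px=ce[k]+[x-9,y-9];print("tip px",px,st[k])
tipY=s["position"][2]-.119
print("tip tool xz",ty(px,tipY),"tipY",tipY, "dpx scale", ty(px+[1,0],tipY)-ty(px,tipY))
E
python3 rel.py w5 318 135
```

```text
437 [266. 220.] [373. 314.]
ring at Y -0.0266 [0.394 0.61 ] diam 58.08309499695836 n 233 rms 0.20429314799079573
ring at Y -0.022 [3.189 0.611] diam 60.04892638479624 n 233 rms 0.21121105246002359
tip px [318.312 135.004] [  1   1  17  17 224]
tip tool xz [-71.257  -0.053] tipY -0.02488869278106348 dpx scale [0.    0.475]
```

Request:
drive_tool --pt "0 -20 0 0 0 0 55" --pt "0 -38 0 0 0 0 55" --pt "0 -38 0 0 0 0 55" --pt "-20 -38 -0.7 0 0 0 55" --pt "-45 -38 -0.7 0 0 0 55" --pt "-65 -38 -0.7 0 0 0 55" --pt "-72.7 -38 -0.7 0 0 0 55" --pt "-72.7 -38 -0.7 0 0 0 55" --pt "-72.7 -38 -0.7 0 0 0 55" --pt "-72.7 -38 -0.7 0 0 0 55"

```text
time: 8.75
position: [0.4997, 0.3364, 0.1307]
tool_rot: [0.189, -0.681, 0.682, -0.188]
ft_force: [-0.6, 0.1, -1.7]
grip_width: 0.0597
```

```bash
python3 look.py w6; python3 -c "
import cv2;im=cv2.imread('pics/w6.png');cv2.imwrite('pics/w6c.png',cv2.resize(im[100:330,200:440],None,fx=2.4,fy=2.4,interpolation=cv2.INTER_CUBIC))"
python3 - <<'E'
from h import *
s=get_obs();a=R.from_quat([-0.188,0.682,-0.681,0.189]).as_matrix()
print(1000*a.T@(s["position"]-np.array([.44,.2994,.0939])),R.from_quat(s["tool_rot"]).as_matrix())
E
```

```text
8.75 [0.4997 0.3364 0.1307] [ 0.4072  0.6132  1.5717 -0.      0.959   1.4381] [-0.61    0.1494 -1.6676] 0.05967719981108046
[-70.5202797  -36.78663051  -1.10206871] [[-8.57756941e-01 -1.63536394e-03  5.14052872e-01]
 [-5.14052474e-01 -6.87619656e-04 -8.57758463e-01]
 [ 1.75622012e-03 -9.99998426e-01 -2.50852344e-04]]
```

View pics/w6c.png

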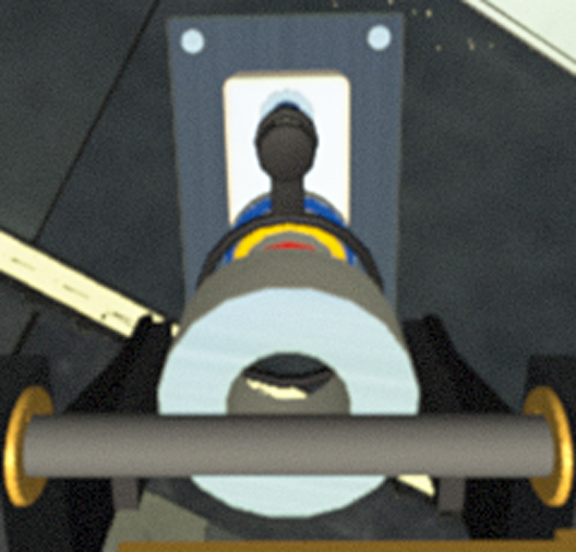

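The ring hovers over the mandrel with its columns lined up (ring 320, post 319). The measured x shift is 2 mm short, so I'll settle and re-read.

Request:
drive_tool --pt "0 0 0 0 0 0 55" --pt "0 0 0 0 0 0 55" --pt "0 0 0 0 0 0 55"

```text
time: 9.1
position: [0.501, 0.337, 0.1312]
tool_rot: [-0.189, 0.682, -0.681, 0.189]
ft_force: [0.1, 0.0, -2.4]
grip_width: 0.0594
```

```bash
cat > st.py <<'E'
from h import *
np.set_printoptions(precision=4,suppress=True)
a=R.from_quat([-0.188,0.682,-0.681,0.189]).as_matrix()
P=[];F=[]
for i in range(6):
    s=get_obs();P.append(s["position"]);F.append(s["ft_force"]);camera("side") if i<5 else 0
P=np.array(P);F=np.array(F);print(s["time"],P.mean(0),P.std(0),"F",F.mean(0),F.std(0),"F tool",a.T@F.mean(0),"mom",s["moment"])
print("tool shift from w5",1000*a.T@(P.mean(0)-np.array([.44,.2994,.0939])))
E
python3 st.py; python3 rel.py w6 318 135 | head -3
```

```text
9.35 [0.5011 0.337  0.1311] [0. 0. 0.] F [ 0.2623 -0.2704 -1.6402] [0.2776 0.3204 0.6076] F tool [-0.0832  1.64    0.3683] mom [-0.0522 -0.0238 -0.0215]
tool shift from w5 [-71.8502 -37.0967  -0.9193]
437 [266. 220.] [373. 314.]
ring at Y -0.0266 [0.362 0.603] diam 58.000152083018264 n 236 rms 0.21072890950048692
ring at Y -0.022 [3.156 0.604] diam 59.963281894978515 n 236 rms 0.21786256016598293
```

Request:
drive_tool --pt "-0.8 0 0.2 0 0 0 55" --pt "-0.8 8 0.2 0 0 0 55" --pt "-0.8 16 0.2 0 0 0 55" --pt "-0.8 22 0.2 0 0 0 55" --pt "-0.8 22 0.2 0 0 0 55" --pt "-0.8 24 0.2 0 0 0 55" --pt "-0.8 27 0.2 0 0 0 55" --pt "-0.8 30 0.2 0 0 0 55" --pt "-0.8 32 0.2 0 0 0 55" --pt "-0.8 32 0.2 0 0 0 55"

```text
time: 10.35
position: [0.5022, 0.3374, 0.099]
tool_rot: [-0.188, 0.682, -0.681, 0.189]
ft_force: [0.8, 0.4, -1.2]
grip_width: 0.0596
```

```bash
python3 st.py
```

```text
10.6 [0.5021 0.3374 0.099 ] [0.0001 0.     0.    ] F [ 0.3993  0.2406 -1.199 ] [0.4598 0.7742 0.6067] F tool [-0.4641  1.1998 -0.    ] mom [ 0.0481 -0.048   0.0015]
tool shift from w5 [-72.7568  -5.0048  -0.6694]
```

Request:
drive_tool --pt "0 1 0 0 0 0 55" --pt "0 2 0 0 0 0 55" --pt "0 3 0 0 0 0 55" --pt "0 4 0 0 0 0 55" --pt "0 5 0 0 0 0 55"

```text
time: 11.1
position: [0.502, 0.3373, 0.0941]
tool_rot: [0.189, -0.682, 0.682, -0.189]
ft_force: [-0.0, -0.6, 1.5]
grip_width: 0.0594
```

```bash
python3 st.py
```

```text
11.35 [0.502  0.3373 0.094 ] [0.     0.     0.0001] F [-0.0859 -0.1358  0.4283] [0.4247 0.4633 0.777 ] F tool [ 0.1428 -0.4287  0.0719] mom [ 0.0017 -0.0068  0.0443]
tool shift from w5 [-72.6544   0.0618  -0.6917]
```

Request:
drive_tool --pt "0 0.5 0 0 0 0 55" --pt "0 1 0 0 0 0 55" --pt "0 1.5 0 0 0 0 55" --pt "0 1.5 0 0 0 0 55" --pt "0 1.5 0 0 0 0 55"

```text
time: 11.85
position: [0.502, 0.3373, 0.0928]
tool_rot: [0.189, -0.681, 0.682, -0.189]
ft_force: [-1.1, -1.3, 2.7]
grip_width: 0.0593
```

```bash
python3 st.py
```

```text
12.1 [0.502  0.3373 0.0927] [0. 0. 0.] F [-0.6011 -0.5389  3.4825] [0.6548 0.3916 0.5249] F tool [ 0.7865 -3.4841  0.15  ] mom [-0.0889  0.118   0.0243]
tool shift from w5 [-72.6449   1.3085  -0.6939]
```

Request:
drive_tool --pt "0.3 0.5 0 0 0 0 55" --pt "0.3 1 0 0 0 0 55" --pt "0.3 1.5 0 0 0 0 55" --pt "0.3 1.5 0 0 0 0 55" --pt "0.3 1.5 0 0 0 0 55"

```text
time: 12.6
position: [0.502, 0.3373, 0.0914]
tool_rot: [-0.188, 0.682, -0.681, 0.189]
ft_force: [-0.8, -1.2, 5.6]
grip_width: 0.0596
```

```bash
python3 st.py
```

```text
12.85 [0.502  0.3373 0.0914] [0. 0. 0.] F [-0.8868 -0.623   5.6822] [0.517  0.5819 0.3831] F tool [ 1.071  -5.6842  0.0732] mom [-0.0668  0.1497  0.0307]
tool shift from w5 [-72.6374   2.619   -0.6792]
```

Request:
drive_tool --pt "0.4 0.6 0 0 0 0 55" --pt "0.4 1.2 0 0 0 0 55" --pt "0.4 1.2 0 0 0 0 55" --pt "0.4 1.2 0 0 0 0 55" --pt "0.4 1.2 0 0 0 0 55" --pt "0.4 1.2 0 0 0 0 55"

```text
time: 13.45
position: [0.5018, 0.3372, 0.0905]
tool_rot: [-0.188, 0.682, -0.681, 0.189]
ft_force: [-0.3, 0.2, 7.5]
grip_width: 0.0595
```

```bash
python3 st.py; python3 look.py w7; python3 rel.py w7 318 135 | head -3
```

```text
13.7 [0.5018 0.3372 0.0905] [0. 0. 0.] F [-0.7656 -0.1525  7.2618] [0.4712 0.2819 0.3188] F tool [ 0.7225 -7.2628 -0.2697] mom [-0.1012  0.182   0.0114]
tool shift from w5 [-72.4659   3.522   -0.6645]
13.7 [0.5018 0.3372 0.0905] [0.407  0.6719 1.5935 0.0001 0.8748 1.4379] [-0.2308  0.1703  7.1968] 0.058919272716199816
470 [266. 220.] [373. 314.]
ring at Y -0.0266 [0.353 0.556] diam 58.08807986140635 n 231 rms 0.23082842326705877
ring at Y -0.022 [3.147 0.555] diam 60.05434816408123 n 231 rms 0.23864690414072223Traceback (most recent call last):
  File "rel.py", line 21, in <module>
    n,l,st,ce=cv2.connectedComponentsWithStats(t);k=1+np.argmax(st[1:,4]);px=ce[k]+[x-9,y-9];print("tip px",px,st[k])
                                                      ~~~~~~~~~^^^^^^^^^^
    return _wrapfunc(a, 'argmax', axis=axis, out=out, **kwds)
    return bound(*args, **kwds)
ValueError: attempt to get argmax of an empty sequence
```

View pics/w7.png

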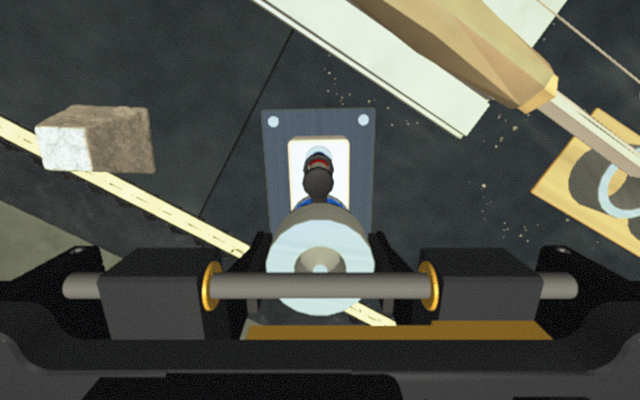

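The seated ring's bore shows the mandrel tip at (320,268), coincident with the ring centre at (320,268). The net push is about 9 N, of which about 6 N is on the mandrel and 3 N on the follower. Now I'll lift off and back away to read the follower.

Request:
drive_tool --pt "-0.2 -3 0 0 0 0 55" --pt "-0.2 -8 0 0 0 0 55" --pt "-0.2 -18 0 0 0 0 55" --pt "-0.2 -30 0 0 0 0 55" --pt "-0.2 -44 0 0 0 0 55" --pt "-0.2 -46 0 0 0 0 55" --pt "20 -46 0 0 0 0 55" --pt "60 -46 0 0 0 0 55" --pt "90 -46 0 0 0 0 55" --pt "90 -46 0 0 0 0 55"

```text
time: 14.75
position: [0.4182, 0.2882, 0.1355]
tool_rot: [0.192, -0.681, 0.682, -0.186]
ft_force: [-1.2, 0.1, -1.0]
grip_width: 0.0595
```

Request:
drive_tool --pt "0 20 0 0 0 0 55" --pt "0 42 0 0 0 0 55" --pt "0 42 0 0 0 0 55" --pt "0 42 0 0 0 0 55" --pt "0 42 0 0 0 0 55"

```text
time: 15.25
position: [0.4252, 0.2912, 0.0947]
tool_rot: [-0.188, 0.682, -0.681, 0.189]
ft_force: [0.8, 0.0, -1.9]
grip_width: 0.0596
```

```bash
python3 look.py w8 cone_tip ring_a_mid;python3 - <<'E'
from h import *
a=cv2.imread('pics/w8.png');b=camera("side");p=proj("side",[.52,.35,.06]);print(p);x,y=p.astype(int)
A=cv2.resize(a[20:320,200:440],None,fx=1.8,fy=1.8,interpolation=cv2.INTER_CUBIC)
B=cv2.resize(b[y-40:y+40,x-25:x+25],(338,540),interpolation=cv2.INTER_CUBIC)
cv2.imwrite('pics/w8c.png',np.hstack([A,B]))
E
```

```text
15.25 [0.4252 0.2912 0.0947] [0.3833 0.5798 1.8202 0.     0.7394 1.4142] [ 0.7973  0.0487 -1.8784] 0.059565042551629845
cone_tip [317.5  97.9] 0.74 [0.5004 0.3367]
ring_a_mid [318.5 258.5] 0.57 [0.3818 0.2657]
[304.24825648 148.41381693]
```

View pics/w8c.png

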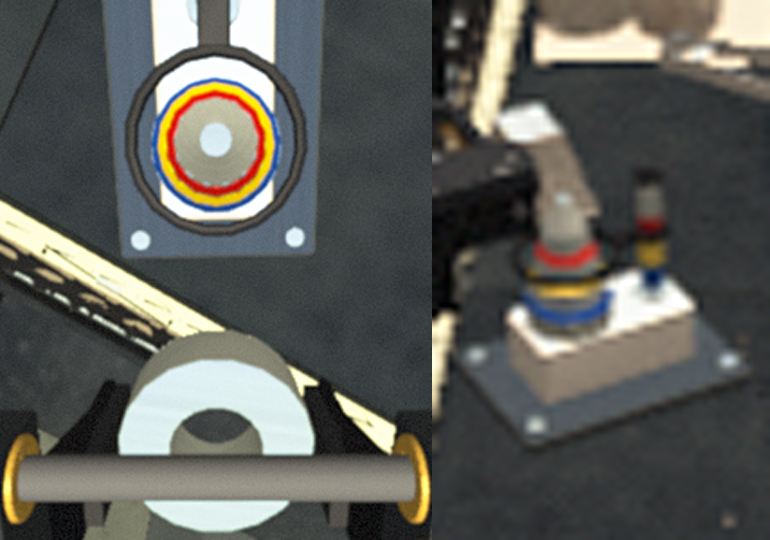

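The side crop shows the follower's top edge on the red band of the post, with yellow and blue still below it. The pressing depth gives about 14 mm of travel, which is also red. I'll carry the ring to the red post.

Request:
drive_tool --pt "20 -45 0 0 0 0 55" --pt "30 -90 15 0 0 0 55" --pt "342 -90 609 0 0 0 55" --pt "342 -90 609 0 0 0 55" --pt "342 -90 609 0 0 0 55" --pt "342 -90 609 0 0 0 55" --pt "342 -90 609 0 0 0 55" --pt "342 -90 609 0 0 0 55" --pt "342 -90 609 0 0 0 55" --pt "342 -90 609 0 0 0 55"

```text
time: 16.45
position: [0.4284, -0.1391, 0.1845]
tool_rot: [0.188, -0.681, 0.682, -0.189]
ft_force: [0.2, -0.2, -1.9]
grip_width: 0.0598
```

Request:
drive_tool --pt "124 0 239 0 0 0 55" --pt "124 0 239 0 0 0 55" --pt "124 0 239 0 0 0 55" --pt "124 0 239 0 0 0 55" --pt "124 20 239 0 0 0 55" --pt "124 50 239 0 0 0 55" --pt "124 70 239 0 0 0 55" --pt "124 70 239 0 0 0 55" --pt "124 70 239 0 0 0 55"

```text
time: 17.35
position: [0.4449, -0.4052, 0.114]
tool_rot: [-0.189, 0.682, -0.681, 0.188]
ft_force: [0.7, -0.3, -0.6]
grip_width: 0.0593
```

```bash
python3 look.py w9 post_red_foot post_yellow_foot ring_a_mid
python3 - <<'E'
from h import *
s=get_obs();C=cal("wrist");im=cv2.imread("pics/w9.png")
h=cv2.cvtColor(im,cv2.COLOR_BGR2HSV);m=(((h[...,0]<8)|(h[...,0]>172))&(h[...,1]>150)&(h[...,2]>80)).astype(np.uint8)
n,l,st,ce=cv2.connectedComponentsWithStats(m)
for k in np.argsort(-st[1:,4])[:3]+1: print(st[k],ce[k])
k=1+np.argmax(st[1:,4]); q=max(cv2.findContours((l==k).astype(np.uint8),0,cv2.CHAIN_APPROX_NONE)[0],key=len)[:,0]
hl=cv2.convexHull(q)[:,0]; P=np.array([atz("wrist",p,.006,C)[:2] for p in hl]).astype(np.float32)
(c,r)=cv2.minEnclosingCircle(P*1000);print("foot centre",c,"diam",2*r)
Rt=R.from_quat(s["tool_rot"]).as_matrix();print("tool mm",1000*Rt.T@(np.r_[np.array(c)/1000,.006]-s["position"]))
E
```

```text
17.35 [ 0.4449 -0.4052  0.114 ] [-0.9243  0.6356  1.5854  0.0001  0.9216  0.1065] [ 0.7213 -0.3395 -0.6462] 0.059295370232891075
post_red_foot [325.9 124.2] 0.68 [ 0.5086 -0.3744]
post_yellow_foot [289.2  33.2] 0.58 [ 0.5562 -0.3091]
ring_a_mid [322.7 259.5] 0.75 [ 0.3933 -0.4404]
[ 292   90   64   66 2899] [323.07830286 121.84925836]
foot centre (509.330810546875, -372.6656188964844) diam 59.17027282714844
tool mm [-71.35564392 109.67523124   3.80741529]
```

View pics/w9.png

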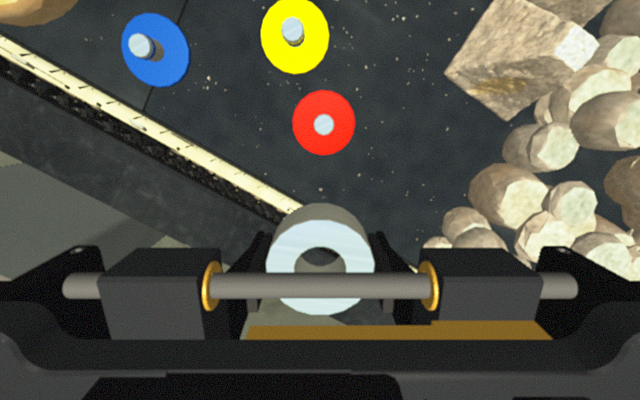

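The red foot is centred at (323,122), with its pin at (323,125). The held ring is at (320,268). The neighbours are clear of the fingers. I'll move over the pin and lower.

Request:
drive_tool --pt "-40 0 3.2 0 0 0 55" --pt "-72.5 0 3.2 0 0 0 55" --pt "-72.5 20 3.2 0 0 0 55" --pt "-72.5 50 3.2 0 0 0 55" --pt "-72.5 70 3.2 0 0 0 55" --pt "-72.5 76 3.2 0 0 0 55" --pt "-72.5 76 3.2 0 0 0 55" --pt "-72.5 80 3.2 0 0 0 55" --pt "-72.5 85 3.2 0 0 0 55" --pt "-72.5 85 3.2 0 0 0 55"

```text
time: 18.55
position: [0.509, -0.3713, 0.0291]
tool_rot: [0.188, -0.681, 0.682, -0.189]
ft_force: [-0.3, 0.3, -1.8]
grip_width: 0.0597
```

```bash
python3 st.py
```

```text
18.8 [ 0.509  -0.3714  0.0292] [0.0001 0.     0.    ] F [-0.0379 -0.07   -1.9247] [0.4679 0.3222 0.3117] F tool [0.0718 1.9246 0.0425] mom [ 0.0335 -0.0048  0.038 ]
tool shift from w5 [285.5895  63.6006 610.9646]
```

No contact at pin height, so the pin is inside the bore. I'll lower the rest and release.

Request:
drive_tool --pt "0 5 0 0 0 0 55" --pt "0 10 0 0 0 0 55" --pt "0 15 0 0 0 0 55" --pt "0 18 0 0 0 0 55" --pt "0 19 0 0 0 0 55" --pt "0 19.5 0 0 0 0 55" --pt "0 19.5 0 0 0 0 55"

```text
time: 19.5
position: [0.5088, -0.3711, 0.0095]
tool_rot: [-0.189, 0.682, -0.681, 0.189]
ft_force: [-0.1, -0.4, 0.2]
grip_width: 0.0597
```

```bash
python3 st.py
```

```text
19.75 [ 0.5089 -0.3711  0.0095] [0. 0. 0.] F [-0.6813  0.3685  0.3325] [0.2979 0.6107 0.2561] F tool [ 0.3945 -0.3325 -0.6666] mom [0.0985 0.1584 0.0498]
tool shift from w5 [285.5926  83.3302 610.7294]
```

The ring is down on the foot at TCP z 9.5 mm. I'll open, rise straight up and check.

Request:
drive_tool --pt "0 0 0 0 0 0 87" --pt "0 0 0 0 0 0 87" --pt "0 0 0 0 0 0 87" --pt "0 0 0 0 0 0 87" --pt "0 -20 0 0 0 0 87" --pt "0 -60 0 0 0 0 87" --pt "40 -105 0 0 0 0 87" --pt "70 -130 0 0 0 0 87" --pt "70 -130 0 0 0 0 87" --pt "70 -130 0 0 0 0 87"

```text
time: 20.75
position: [0.4487, -0.408, 0.1403]
tool_rot: [0.187, -0.681, 0.682, -0.188]
ft_force: [-0.2, -0.3, 0.1]
grip_width: 0.0871
```

```bash
python3 look.py w10 ring_a_mid post_red_foot; python3 st.py
python3 - <<'E'
from h import *
a=cv2.imread('pics/w10.png');b=camera("side");q=proj("side",[.52,.35,.06]).astype(int);r=proj("side",[.509,-.371,.02]).astype(int)
C=lambda p:cv2.resize(b[p[1]-30:p[1]+30,p[0]-30:p[0]+30],(360,360),interpolation=cv2.INTER_CUBIC)
cv2.imwrite('pics/w10c.png',np.hstack([cv2.resize(a[50:290,220:440],(330,360)),np.hstack([C(q),C(r)])[:, :460]])[:, :790] if 0 else cv2.resize(np.hstack([cv2.resize(a[50:290,220:440],(330,360)),C(q),C(r)]),None,fx=.75,fy=.75))
E
```

```text
20.75 [ 0.4487 -0.408   0.1403] [-0.9221  0.6031  1.5576  0.0005  0.9788  0.1105] [-0.2386 -0.2731  0.0916] 0.08710246517006677
ring_a_mid [319.6 126.8] 0.6 [ 0.5071 -0.3741]
post_red_foot [319.6 127.1] 0.91 [ 0.5063 -0.3746]
21.15 [ 0.4491 -0.406   0.138 ] [0.0001 0.0002 0.0002] F [-0.0128  0.2501  0.3699] [0.3394 0.3326 0.2597] F tool [-0.1181 -0.3694 -0.2215] mom [-0.0058 -0.0054 -0.0167]
tool shift from w5 [354.5948 -45.2884 609.7349]
```

View pics/w10c.png

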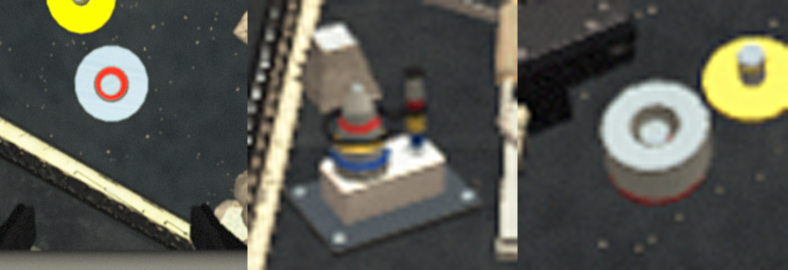

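The ring lies flat round the red pin, with its wrist mark at (320,127) and the red foot's rim showing under it. The follower is still at the red step and the gripper is clear.

```bash
python3 -c "
from rig import *
print(hand_in(), get_obs()['time'])"
```

```text
the job is handed in; nothing more can be done
the job is handed in; nothing more can be done
```

The ring from the cork mat is stored flat on the red post, and I handed the job in; it reports no verdict. The last clock reading before hand-in was 21 s of the 64 s allowed.

- **Sizing:** The ring has the 28 mm bore. I slid it down the gauge to the red step and pressed with about 9 N in total, roughly 6 N on the mandrel and 3 N on the follower. The stop height matched the red step within about 1 mm, and the mandrel tip showed centred in the bore.
- **Reading:** The side view shows the follower's top edge still on red after the lift. Pressing depth gives about 15 mm of travel, and the wrist picture gives about 16.5 mm, good to about 2 mm. Both are in the red range of 8 to 23 mm.
- **Storage:** The last pictures show the ring flat round the red pin with the foot's rim visible under it. By the detector it is within about 1 mm of the foot's centre. The gripper was open and clear with no force on it.
- **Spare rings:** I did not go near the two spares on the tray.

Some measurements disagreed along the way. Wrist-camera positions of the ring differed by 3 to 4 mm until the arm had settled, and apparent diameters came out about 1.5 to 3% small. I corrected for both before seating. A sideways force of about 1 N remained while pressing.

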